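# Load the cleaning basket and hold it ready over the ultrasonic cleaner

### The job

Collect both metal castings from the trimmer's catch tray into the cleaning basket while it stands on the bench; then take the basket by its blue handle, lift it over the wooden partition without touching it, and hold it level over the open tank of the ultrasonic cleaner, centred and squared up so that it could be lowered straight in, about 2 cm above the rim and never touching the cleaner. Finish like that, still holding the basket in the air with both castings in it: do not put it down or let go. Do not disturb the tool stand, the glue bottle or the mug.

Things in the scene. Friction and masses are not known exactly. Their poses are not given: they have to be found in the camera images.
- trimmer: Fixed sprue trimmer. Origin: on the bench under the centre of its aluminium catch tray (180 mm along x, 150 along y, floor 4 mm and wall tops 18 mm above the bench). Its grey body, a 260 mm cube, stands on the tray's -y side, face 210 mm from the tray's centre; its chute, 110 mm wide, slopes down towards the tray and ends 100 mm from its centre, 50 mm (at the body 115 mm) above the bench.
- casting_round: Loose brass casting, about 90 g: a disc of 36 mm diameter, 8 mm thick, with a round upright sprue stub of 10 mm diameter on its centre, top 42 mm above the underside. Stands sprue up on the tray floor, beside the other casting (the two are at least 70 mm apart). Origin: centre of the underside; z up along the sprue.
- casting_square: Loose copper casting, about 90 g: a square plate 34 x 34 mm, 8 mm thick, with the same round upright sprue stub of 10 mm diameter on its centre, top 42 mm above the underside. Stands sprue up on the tray floor. Origin: centre of the underside; z up along the sprue.
- basket: Loose open steel cleaning basket, about 0.4 kg, standing on the bench: 160 mm along its x, 136 mm along its y, walls 45 mm high and 3 mm thick, floor 3 mm thick. A 4 mm middle wall along x splits it into two equal compartments, at +y and at -y, and carries the handle. Origin: centre of the underside; z up.
- basket_handle (a point): Centre of the basket's blue handle bar, 72 mm above the basket's underside, over its centre; axes as the basket's. The bar is 100 mm long along x, 14 mm wide along y, 20 mm tall (from 62 to 82 mm above the underside); below it only the 4 mm middle wall. It is rigidly fixed to the basket.
- partition: Fixed upright wooden partition on the bench between the basket and the cleaner: 280 mm along its x, 16 mm thick along its y, 120 mm high. Origin: centre of its foot on the bench.
- cleaner: Fixed white ultrasonic cleaner with blue rim: 250 mm along its x, 214 mm along its y, 150 mm high, with a dry open rectangular tank in its top. Origin: centre of its underside on the bench.
- tank_mouth (a point): Centre of the tank's opening, at the height of the rim (150 mm above the bench). Axes as the cleaner's: the opening is 190 mm along x and 164 mm along y, so the basket's x (long side, handle direction) must lie along this x, either way round. The tank is 92 mm deep.
- tool_stand: Loose grey stepped round tool stand with pliers handles, foot 124 mm diameter, about 165 mm high with tools. Origin: centre of the underside. Leave alone.
- glue: Loose white glue bottle with red cap, 38 mm diameter, 110 mm high. Origin: centre of the underside. Leave alone.
- mug: Loose blue mug, 76 mm diameter, 90 mm high. Origin: centre of the underside. Leave alone.
There are look-alikes about, which are no part of the job. Leave any red look-alike of the casting_round alone.

How it is judged:
By the outcome, as a careful person would: the job done as asked, in the order asked, and still so for the second after the job is handed in, while the arm keeps its last pose, push and grip.
It also fails if it takes over 70 s, if anything falls off the work surface, if the arm or the gripper's body presses on something with over 40 N, if the wrist force passes 120 N, or if a joint passes its speed limit or range.

### The arm

A 7-joint arm with a two-finger parallel gripper is mounted at the origin on the work surface. World frame = base frame: x ahead of the robot, y to its left, z up, the work surface at z = 0. Lengths are in m, angles in rad, forces in N, time in s.
With the tool pointing down it reaches from about 0.4 to 0.85 m from the base axis. Payload 6.9 kg.
Tool frame: the origin (TCP) lies between the finger pads; the fingertips stand 19 mm ahead of it and the grasp point (between the pads) is the TCP; z points along the fingers, y is the direction in which the jaws open and shut (so a half turn about z gives the same grasp; the last joint's range is limited). The gripper opens to 85 mm and grips with 20 to 120 N. Pads are 22 mm wide; open, the fingers measure 114 mm over their backs; the gripper's body (76 mm by 85 mm) begins 54 mm behind the grasp point. The pads swing forward as they close: fully open they stand 13 mm farther back than shut.
Start: joints at [-1.183, 0.507, -0.238, 1.5, 0.126, 1.149, -0.155], TCP at [0.174, 0.6, 0.25] pointing down, gripper open.
Joint ranges: [-3.08, 3.08], [-0.24, 2.05], [-1.43, 1.35], [0, 2.5], [-1.52, 4.66], [0.17, 1.96], [-2.89, 2.89]. Speed limits (rad/s): [2.39, 2.39, 3.14, 3.14, 3.14, 3.14, 3.14].

### API

Orientations are given as [roll, pitch, yaw] about the fixed x, y, z axes, in that order (R = Rz(yaw) Ry(pitch) Rx(roll)).
In Python, from rig import env, snapshot gives the robot as it stands. Calls block until the motion is done:
- env.move_ptp(position, orientation): joint-space move of the TCP to a pose.
- env.move_linear(position, orientation=None, vel=0.15, force_limit=None): straight line of the TCP; orientation=None keeps the orientation; vel is the mean speed in m/s. With force_limit (N) it stops when the force on the tool has changed by that much, and returns True; else False.
- env.move_j(angles): joint-space move.
- env.gripper_to(opening, newtons=None): finger opening in m; newtons is the grip in N (None keeps the last); returns when the fingers have stopped.
- env.pause(seconds).
- env.inverse_kinematics(position, orientation): joint angles nearest the present ones, or None.
- env.read_state(): the state.
- snapshot(name): name is "scene" or "side" or "wrist"; returns a dict with "pixels" (480x640x3 uint8, blue, green, red), "fx", "fy", "cx", "cy" (pixels), "k1" (the pictures are not rectified: a ray, as slopes to the right and down, at radius r is drawn at 1 + k1 r^2 times it, then the intrinsics apply), "R" (3x3) and "t" (3): a world point X has camera coordinates R X + t; the wrist camera has in their place "tool_from_camera" (4x4, takes a point from camera to tool coordinates, whose origin is the TCP and whose axes are the flange's). Camera axes: x right, y down, z forward; pixel columns grow to the right and rows downward; lengths in m; the calibration is good to about 2 mm. A picture is of the moment at which its call begins: read the wrist's pose just before it. There is no depth.
A pose or a line that the arm cannot do raises env.Unreachable and nothing moves.
- env.hand_in(): hands the job in, once; it reports no verdict.
The state is a dict: "t": time; "joint_pos": joint angles; "joint_vel": joint speeds; "joint_torque": joint torques, N m; "eef_pos": TCP position; "ee_rot": TCP orientation; "wrist_force": force on the tool from outside, world axes, zero at the start; "wrist_torque": the same for the moment, N m; "grip_width": finger opening in m.
Only numpy, scipy, OpenCV 4.12 (cv2) and the standard library are available. Lean on these libraries where they do the work, as an engineer would, in place of code of your own. Each camera call takes 0.05 s, during which the arm holds its last target. There are 200 camera calls.

## Working session

There is one attempt and no reset: what is moved stays moved. The work goes in short steps, each a Python script; the robot and the scene stay as the last script left them, time stands still between calls to the robot, and variables do not carry over. Pictures are saved under pics/ and viewed, about 8 in all and at most 12, crops included, and the job is handed in when it is done.

```bash
ls; mkdir -p pics; cat > h.py <<'E'
import numpy as np, cv2
from rig import env, snapshot
from scipy.spatial.transform import Rotation as Ro
def ray(s,uv,pose=None):
    "origin, direction in world of pixel uv"
    d=np.array([(uv[0]-s["cx"])/s["fx"],(uv[1]-s["cy"])/s["fy"]]); u=d.copy()
    for _ in range(20): u=d/(1+s["k1"]*(u@u))
    v=np.array([*u,1.])
    if "R" in s: R=np.array(s["R"]);t=np.array(s["t"]); return -R.T@t, R.T@v
    T=pose@np.array(s["tool_from_camera"]); return T[:3,3],T[:3,:3]@v
def atz(s,uv,z,pose=None):
    o,d=ray(s,uv,pose); return o+d*(z-o[2])/d[2]
def proj(s,X,pose=None):
    X=np.atleast_2d(X)
    if "R" in s: c=X@np.array(s["R"]).T+np.array(s["t"])
    else:
        T=np.linalg.inv(pose@np.array(s["tool_from_camera"])); c=X@T[:3,:3].T+T[:3,3]
    u=c[:,:2]/c[:,2:]; u=u*(1+s["k1"]*(u**2).sum(1,keepdims=True))
    return u*[s["fx"],s["fy"]]+[s["cx"],s["cy"]]
def pose():
    st=env.read_state(); r=np.array(st["ee_rot"]); T=np.eye(4)
    T[:3,:3]=r if r.shape==(3,3) else Ro.from_euler("xyz",r).as_matrix() if r.size==3 else Ro.from_quat(r).as_matrix()
    T[:3,3]=st["eef_pos"]; return T
E
python3 - <<'E'
from h import *
import pickle
print(env.read_state())
d={}
for n in("scene","side","wrist"):
    p=pose(); s=snapshot(n); d[n]=(s,p); cv2.imwrite(f"pics/{n}0.png",s["pixels"]); print(n,{k:v for k,v in s.items() if k!="pixels"})
pickle.dump(d,open("s0.pkl","wb"))
E
```

```text
pics
{'t': 0.0, 'joint_pos': array([-1.18350369,  0.50831089, -0.23752307,  1.50111263,  0.12567461,
        1.14888572, -0.15479751]), 'joint_vel': array([ 1.05962386e-03, -1.38129065e-03, -2.85930554e-03,  2.36944002e-05,
        9.65408270e-04, -3.51544238e-04, -1.34937497e-03]), 'joint_torque': array([-1.96764563e-04, -6.20579052e+01, -2.18651019e+00, -2.49654615e+01,
        1.27512051e-02,  1.19630774e-02,  5.40805075e-06]), 'eef_pos': array([0.17373895, 0.59989187, 0.24945328]), 'ee_rot': array([-3.13986165e+00,  1.02411437e-05,  2.85980558e+00]), 'wrist_force': array([0.21536529, 0.36052225, 0.03212454]), 'wrist_torque': array([ 0.01003033,  0.01724385, -0.01753453]), 'grip_width': 0.08558139690728858}
scene {'fx': 461.9843060557093, 'fy': 461.9843060557093, 'cx': 317.8017513855538, 'cy': 241.3177304151526, 'k1': 0.030952909738213838, 'R': array([[-0.36626794,  0.93027195,  0.02102119],
       [ 0.6021525 ,  0.25418243, -0.75683794],
       [-0.70940832, -0.26454751, -0.65326445]]), 't': array([ 0.21813793, -0.24128381,  1.36789452])}
side {'fx': 443.5996619191604, 'fy': 443.5996619191604, 'cx': 321.53701772163413, 'cy': 240.80638496941808, 'k1': -0.05831187751022152, 'R': array([[ 0.77859584,  0.62748684,  0.00698408],
       [ 0.36975   , -0.44974258, -0.81302925],
       [-0.50702412,  0.63560355, -0.58218096]]), 't': array([-0.40845784, -0.1510914 ,  1.19652434])}
wrist {'fx': 335.845536504093, 'fy': 335.845536504093, 'cx': 322.2173462059329, 'cy': 239.59204339482807, 'k1': -0.055816810836074746, 'tool_from_camera': array([[-3.99640796e-05, -9.59880507e-01, -2.80409362e-01,
         7.10657935e-02],
       [ 9.99999859e-01, -1.86628752e-04,  4.96335878e-04,
         2.91717131e-04],
       [-5.28755584e-04, -2.80409303e-01,  9.59880380e-01,
        -1.24338805e-01],
       [ 0.00000000e+00,  0.00000000e+00,  0.00000000e+00,
         1.00000000e+00]])}
```

View pics/scene0.png

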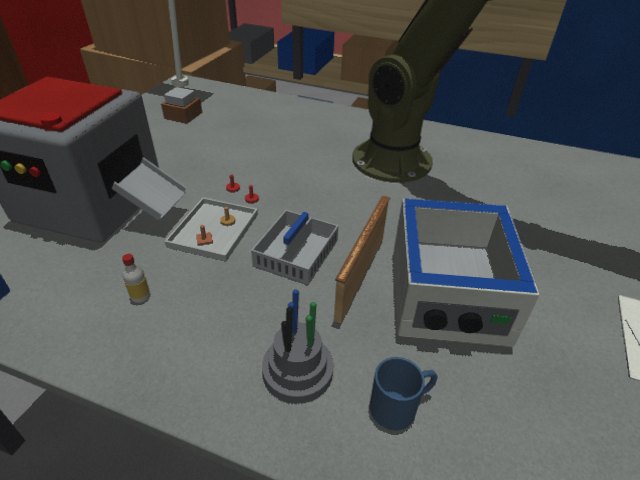

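View pics/side0.png

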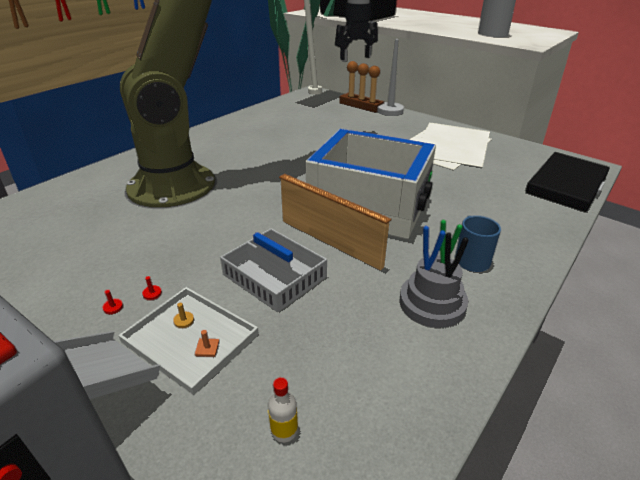

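Scene: round brass (227,214), square copper (204,233) in the tray. The look-alikes are two red ones at (233,184) and (251,194), outside the tray. The basket handle runs (288,240)–(305,215), the partition top (388,198)–(338,283), and the cleaner rim is at right. The side view agrees: round (183,315), square (207,345), red (112,303) and (151,290).

```bash
python3 - <<'E'
from h import *
import pickle
d=pickle.load(open("s0.pkl","rb")); A=d["scene"][0];B=d["side"][0]
def tri(a,b):
    M=[];r=[]
    for s,u in((A,a),(B,b)):
        o,v=ray(s,u); v/=np.linalg.norm(v); P=np.eye(3)-np.outer(v,v); M.append(P); r.append(P@o)
    return np.linalg.lstsq(np.vstack(M),np.hstack(r),rcond=None)[0].round(3)
for n,a,b in[("round top",(227,207),(182,305)),("square top",(203,226),(206,333)),("handle end robot",(305,215),(256,235)),("handle end far",(288,240),(291,258)),
 ("part top near",(388,198),(282,177)),("part top far",(338,283),(387,217)),
 ("rim -x-y",(404,200),(308,160)),("rim -x+y",(520,205),(343,130)),("rim +x+y",(536,293),(436,144)),("rim +x-y",(405,287),(404,183)),("tool top",(296,292),(428,228)),("mug",(400,372),(480,226))]:
    print(n,tri(a,b))
for n,u in[("handle",(305,215)),("handle",(288,240))]: print(atz(A,u,.082).round(3))
for n,u in[("handle",(256,235)),("handle",(291,258))]: print(atz(B,u,.082).round(3))
for n,s,us in(("A",A,[(404,200),(520,205),(536,293),(405,287)]),("B",B,[(308,160),(343,130),(436,144),(404,183)])):
    print(n,[atz(s,u,.150).round(3)[:2] for u in us])
# tray top corners
print("tray",[atz(A,u,.018).round(3)[:2] for u in[(205,199),(257,208),(222,257),(166,243)]])
# camera crops for choice check
c=A["pixels"][170:290,150:350]; e=B["pixels"][225:395,90:330]
im=np.hstack([cv2.resize(c,(400,280),interpolation=2),cv2.resize(e,(395,280),interpolation=2)]); cv2.imwrite("pics/crop1.png",im)
E
```

```text
round top [ 0.449 -0.291  0.046]
square top [ 0.531 -0.305  0.044]
handle end robot [ 0.436 -0.095  0.077]
handle end far [ 0.528 -0.097  0.07 ]
part top near [0.354 0.069 0.113]
part top far [0.642 0.057 0.122]
rim -x-y [0.397 0.111 0.15 ]
rim -x+y [0.323 0.335 0.142]
rim +x+y [0.575 0.373 0.153]
rim +x-y [0.613 0.17  0.135]
tool top [0.738 0.015 0.168]
mug [0.768 0.2   0.092]
[ 0.446 -0.091  0.082]
[ 0.538 -0.091  0.082]
[ 0.439 -0.098  0.082]
[ 0.541 -0.109  0.082]
A [array([0.4  , 0.111]), array([0.325, 0.335]), array([0.573, 0.373]), array([0.643, 0.171])]
B [array([0.392, 0.114]), array([0.346, 0.307]), array([0.571, 0.381]), array([0.612, 0.157])]
tray [array([ 0.407, -0.381]), array([ 0.389, -0.243]), array([ 0.578, -0.232]), array([ 0.586, -0.37 ])]
```

View pics/crop1.png

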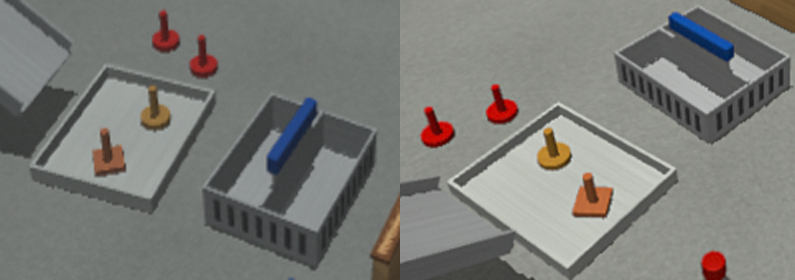

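The crop confirms brass round and copper square in the tray, with the red ones outside. Next, wrist-camera views above the cleaner, then the tray and basket.

```bash
python3 - <<'E'
from h import *
import pickle
d={}
def go(n,p,yaw):
    env.move_ptp(p,[np.pi,0,yaw]); env.pause(.3); P=pose(); s=snapshot("wrist"); d[n]=(s,P); cv2.imwrite(f"pics/{n}.png",s["pixels"]); print(n,P[:3,3],env.read_state()["joint_pos"].round(2),env.read_state()["t"])
go("w_clean",[.47,.26,.40],np.pi/2)
go("w_tray",[.48,-.21,.32],np.pi/2)
pickle.dump(d,open("s1.pkl","wb"))
E
```

```text
w_clean [0.46981369 0.26049791 0.39976327] [-0.66  0.28  0.16  1.45 -0.04  1.41 -0.5 ] 2.2333
w_tray [ 0.48025721 -0.20949785  0.32001343] [-0.01  0.33  0.52  1.65 -0.17  1.21  0.56] 4.325
```

View pics/w_clean.png

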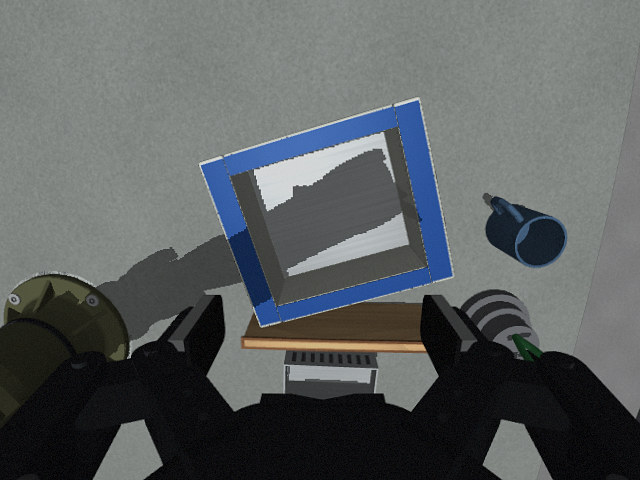

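View pics/w_tray.png

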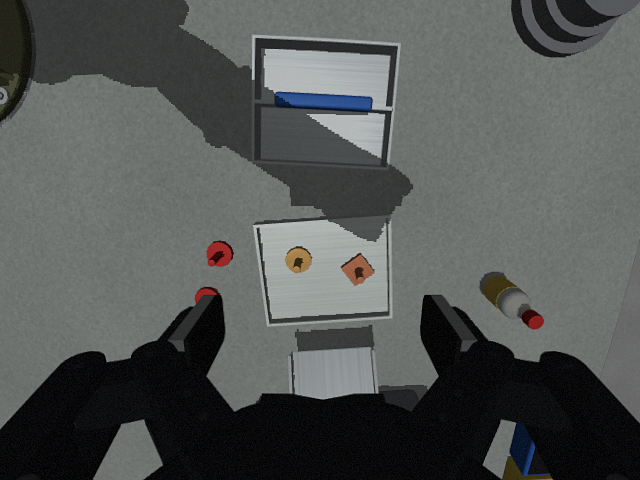

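```bash
python3 - <<'E'
from h import *
import pickle
d=pickle.load(open("s1.pkl","rb"))
s,P=d["w_clean"]; b=s["pixels"].astype(int)
m=((b[:,:,0]>1.6*b[:,:,2])&(b[:,:,0]-b[:,:,2]>25)).astype(np.uint8); m[:90]=0;m[335:]=0;m[:,:190]=0;m[:,460:]=0
m=cv2.morphologyEx(m,cv2.MORPH_CLOSE,np.ones((3,3)))
cs,h=cv2.findContours(m,cv2.RETR_CCOMP,cv2.CHAIN_APPROX_NONE)
for c,hh in zip(cs,h[0]):
    if cv2.contourArea(c)<3000: continue
    q=np.array([atz(s,u,.15,P)[:2]*1000 for u in c[:,0].astype(float)],np.float32)
    r=cv2.minAreaRect(cv2.convexHull(q)); M=cv2.moments(q)
    ap=cv2.approxPolyDP(c,8,True)[:,0]
    print("hole" if hh[3]>=0 else "outer",r,"centroid",M["m10"]/M["m00"],M["m01"]/M["m00"],ap.tolist(),[atz(s,u.astype(float),.15,P)[:2].round(4).tolist() for u in ap])
s,P=d["w_tray"]; b=s["pixels"].astype(int)
print("basket wall",[atz(s,u,.045,P)[:2].round(4) for u in[(253,36),(400,44),(387,167),(253,161)]])
m=((b[:,:,0]>1.6*b[:,:,2])&(b[:,:,0]-b[:,:,2]>25)).astype(np.uint8); m[:80]=0;m[120:]=0;m[:,:260]=0;m[:,390:]=0
c=max(cv2.findContours(m,0,1)[0],key=cv2.contourArea); ap=cv2.approxPolyDP(c,4,True)[:,0]
print("handle",ap.tolist(),[atz(s,u.astype(float),.082,P)[:2].round(4).tolist() for u in ap])
print("mid wall ends z45",[atz(s,u,.045,P)[:2].round(4) for u in[(253,104),(393,110)]])
for n,u,t in(("round",(299,260),(299,268)),("square",(358,269),(361,276))): print(n,atz(s,u,.012,P).round(4),atz(s,t,.046,P).round(4))
print("tray",[atz(s,u,.018,P)[:2].round(3) for u in[(254,224),(391,216),(392,318),(268,326)]])
c1=cv2.resize(s["pixels"][25:180,235:415],(465,400),interpolation=2); c2=cv2.resize(s["pixels"][235:295,270:385],(320,167),interpolation=2)
im=np.zeros((400,795,3),np.uint8); im[:,:465]=c1; im[:167,470:790]=c2; cv2.imwrite("pics/crop2.png",im)
E
```

```text
outer ((481.64453125, 242.91278076171875), (244.3245391845703, 208.4091339111328), 16.029390335083008) centroid 481.6569352063941 243.00332158609297 [[418, 101], [201, 165], [261, 325], [451, 275]] [[0.5705, 0.3745], [0.3367, 0.3083], [0.3931, 0.1108], [0.6258, 0.1785]]
hole ((481.64825439453125, 242.94869995117188), (194.47476196289062, 168.69155883789062), 16.03306770324707) centroid 481.61981934932766 242.94678667101687 [[398, 126], [428, 266], [275, 306], [229, 176]] [[0.5508, 0.349], [0.5966, 0.1902], [0.4119, 0.1375], [0.367, 0.2961]]
basket wall [array([ 0.4061, -0.0266]), array([ 0.5646, -0.0342]), array([ 0.5565, -0.1658]), array([ 0.4  , -0.159])]
handle [[275, 93], [278, 106], [362, 111], [371, 107], [370, 97]] [[0.433, -0.0898], [0.4356, -0.1022], [0.5211, -0.107], [0.5302, -0.1031], [0.5288, -0.0935]]
mid wall ends z45 [array([ 0.4031, -0.0963]), array([ 0.5602, -0.1025])]
round [ 0.4491 -0.293   0.012 ] [ 0.4513 -0.2916  0.046 ]
square [ 0.5301 -0.3061  0.012 ] [ 0.5303 -0.3025  0.046 ]
tray [array([ 0.392, -0.241]), array([ 0.57, -0.23]), array([ 0.58 , -0.379]), array([ 0.403, -0.392])]
```

View pics/crop2.png

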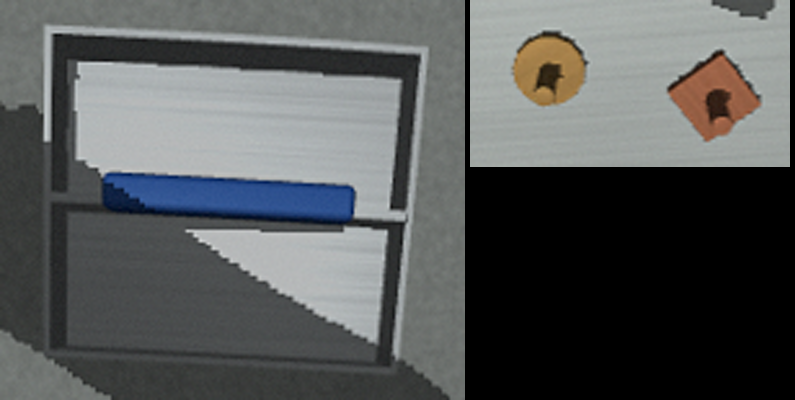

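Estimates agree across views: round (0.449,−0.293), square (0.530,−0.307), basket (0.4815,−0.0965) at yaw −2.5°, tank (0.4816,0.243) at yaw 16.0°. Picking the castings, jaws along the basket's x.

```bash
cat >> h.py <<'E'
BC=np.array([.4815,-.0965]); BY=np.deg2rad(-2.5); TC=np.array([.4816,.2429]); TY=np.deg2rad(16.03)
def bpt(x,y): c,s=np.cos(BY),np.sin(BY); return BC+[c*x-s*y,s*x+c*y]
E
python3 - <<'E'
from h import *
import pickle
O=[np.pi,0,np.pi/2+BY]; d={}
for n,c,b in(("round",(.449,-.293),bpt(0,.034)),("square",(.530,-.307),bpt(0,-.034))):
    env.gripper_to(.036,30)
    env.move_ptp([*c,.12],O)
    P=pose(); s=snapshot("wrist"); d[n+"0"]=(s,P)
    hit=env.move_linear([*c,.038],vel=.08,force_limit=12)
    env.gripper_to(0.,30); w=env.read_state()["grip_width"]
    print(n,"hit",hit,"w",round(w,4),env.read_state()["eef_pos"].round(4))
    if w<.006 or hit: break
    env.move_linear([*c,.16],vel=.15)
    env.move_linear([*b,.16],vel=.2)
    print("held",env.read_state()["grip_width"],env.read_state()["wrist_force"].round(2))
    hit=env.move_linear([*b,.039],vel=.08,force_limit=10)
    print("hit",hit,env.read_state()["eef_pos"].round(4))
    env.gripper_to(.032); env.move_linear([*b,.17],vel=.15)
else:
    env.move_ptp([*(BC+[0,-.07]),.30],O); env.pause(.2)
P=pose(); s=snapshot("wrist"); d["after"]=(s,P); s2=snapshot("side")
print(env.read_state()["t"])
pickle.dump(d,open("s2.pkl","wb")); cv2.imwrite("pics/after.png",np.hstack([cv2.resize(s["pixels"],(400,300)),cv2.resize(s2["pixels"][170:410,60:380],(400,300))]))
E
```

```text
round hit False w 0.0089 [ 0.4492 -0.2931  0.0385]
held 0.00893521574802678 [-0.73 -0.45 -0.75]
hit False [ 0.4832 -0.0626  0.0394]
square hit False w 0.0087 [ 0.5303 -0.3072  0.0386]
held 0.009095988415551792 [ 2.02  0.07 -0.41]
hit False [ 0.4803 -0.1305  0.0394]
21.3833
```

View pics/after.png

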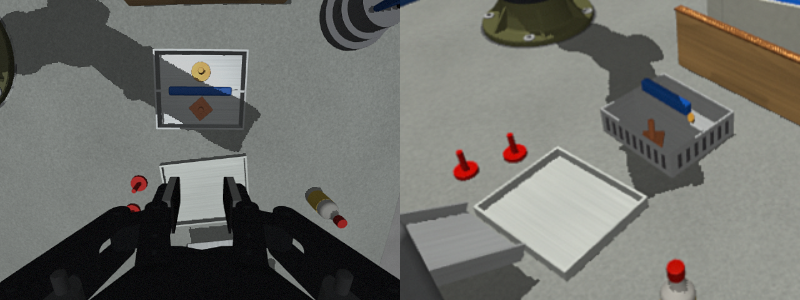

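Both castings stand upright, one per compartment (wrist half: (201,71) and (201,108)), and the tray is empty. Re-measuring the handle from this view, taken straight above it, and planning the grasp and carry.

```bash
python3 - <<'E'
from h import *
import pickle
s,P=pickle.load(open("s2.pkl","rb"))["after"]; b=s["pixels"].astype(int)
m=((b[:,:,0]>1.5*b[:,:,2])&(b[:,:,0]-b[:,:,2]>15)).astype(np.uint8); m[:120]=0;m[170:]=0;m[:,:255]=0;m[:,385:]=0
c=max(cv2.findContours(m,0,1)[0],key=cv2.contourArea)
q=np.array([atz(s,u,.082,P)[:2]*1000 for u in c[:,0].astype(float)],np.float32); print(cv2.minAreaRect(q))
g=cv2.resize(b[70:215,240:400].astype(np.uint8),(640,580),interpolation=2); cv2.imwrite("pics/bask.png",g)
for k in(0,np.pi):
    for p,y in((BC,BY),(TC,TY)):
        print(k,[None if j is None else np.round(j,2) for j in[env.inverse_kinematics([*p,z],[np.pi,0,y+k]) for z in(.072,.242,.29)]])
E
```

```text
((481.4986572265625, -96.88648986816406), (13.359416961669922, 98.42932891845703), 87.32190704345703)
0 [array([-0.34,  0.67,  0.77,  2.07, -0.74,  0.7 , -0.69]), array([-0.52,  0.45,  0.99,  1.87, -0.43,  1.06, -0.97]), array([-0.55,  0.4 ,  1.01,  1.78, -0.37,  1.16, -1.03])]
0 [array([-0.93,  0.69,  0.67,  1.95, -0.63,  0.72, -1.17]), array([-1.03,  0.48,  0.8 ,  1.75, -0.38,  1.08, -1.39]), array([-1.04,  0.43,  0.8 ,  1.67, -0.33,  1.18, -1.45])]
3.141592653589793 [array([ 0.04,  0.54,  0.15,  2.07, -0.15,  0.54,  1.83]), array([-0.02,  0.31,  0.23,  1.86, -0.08,  0.98,  1.77]), array([-0.04,  0.27,  0.25,  1.78, -0.07,  1.1 ,  1.76])]
3.141592653589793 [array([-0.57,  0.59,  0.08,  1.95, -0.08,  0.61,  1.42]), array([-0.62,  0.38,  0.16,  1.74, -0.07,  1.02,  1.41]), array([-0.64,  0.34,  0.19,  1.66, -0.07,  1.14,  1.41])]
```

View pics/bask.png

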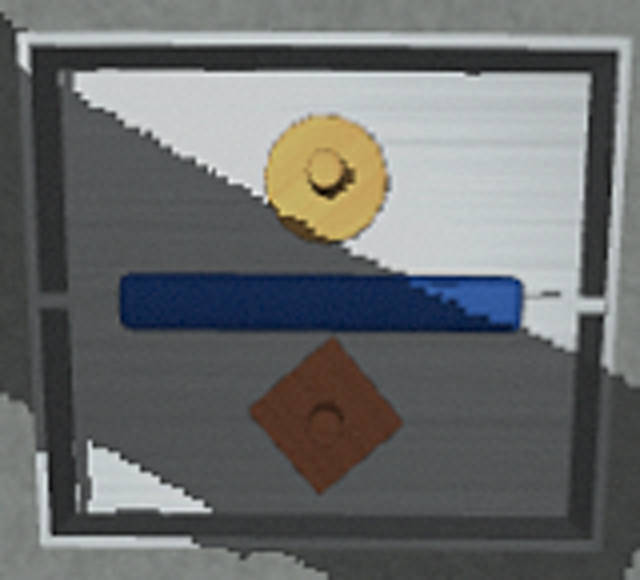

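Handle (0.4815,−0.0969), yaw −2.68°, matching the first estimate. Both castings are clear of the handle. Gripping, lifting, carrying.

```bash
python3 - <<'E'
from h import *
h=np.array([.4815,-.0968]); by=np.deg2rad(-2.6)
O=[np.pi,0,np.pi+by]; OT=[np.pi,0,np.pi+TY]
def st(n): s=env.read_state(); print(n,s["eef_pos"].round(4),s["ee_rot"].round(4),"F",s["wrist_force"].round(1),"T",s["wrist_torque"].round(2),"w",round(s["grip_width"],4),"t",s["t"])
env.gripper_to(.034,80)
env.move_ptp([*h,.17],O)
hit=env.move_linear([*h,.072],vel=.08,force_limit=12); st(f"down {hit}")
env.gripper_to(0.,80); st("grip")
if env.read_state()["grip_width"]>.01 and not hit:
    env.move_linear([*h,.10],vel=.06); env.pause(.2); st("lift")
    env.move_linear([*h,.285],vel=.12); st("high")
    env.move_linear([*TC,.285],OT,vel=.12); st("over")
    env.move_linear([*TC,.262],vel=.05); env.pause(.5); st("above")
for n in("scene","side","wrist"):
    s=snapshot(n); cv2.imwrite(f"pics/{n}_f.png",s["pixels"])
a=cv2.imread("pics/scene_f.png")[130:330,320:600];b=cv2.imread("pics/side_f.png")[60:260,230:510]
cv2.imwrite("pics/f1.png",np.vstack([np.hstack([cv2.resize(a,(400,286)),cv2.resize(b,(400,286))]),np.hstack([cv2.resize(cv2.imread("pics/wrist_f.png"),(400,300)),cv2.resize(cv2.imread("pics/side_f.png"),(400,300))])]))
E
```

```text
down False [ 0.4818 -0.0969  0.0724] [-3.1415e+00  8.0000e-04  3.0962e+00] F [ 0.1 -0.1 -0.3] T [0.03 0.04 0.01] w 0.034 t 24.1667
grip [ 0.4818 -0.0969  0.0726] [-3.1415e+00  1.0000e-03  3.0959e+00] F [-1.8 -0.   5.9] T [ 0.05  0.2  -0.1 ] w 0.013 t 24.4833
lift [ 0.4812 -0.0968  0.0997] [ 3.1415e+00 -8.0000e-04  3.0963e+00] F [-0.4 -0.6 -5.8] T [0.01 0.02 0.01] w 0.0126 t 25.3
high [ 0.4812 -0.0967  0.2843] [ 3.1415e+00 -1.3000e-03  3.0962e+00] F [ 0.   0.5 -6.4] T [ 0.   -0.03 -0.04] w 0.0128 t 26.9917
over [0.4817 0.2425 0.285 ] [-3.1414 -0.     -2.8624] F [ 0.2 -0.4 -6.2] T [-0.02 -0.03  0.02] w 0.0128 t 29.975
above [0.4816 0.2429 0.2621] [ 3.1415e+00  2.0000e-04 -2.8618e+00] F [ 0.  0. -6.] T [-0.02 -0.03 -0.01] w 0.0128 t 31.0833
```

View pics/f1.png

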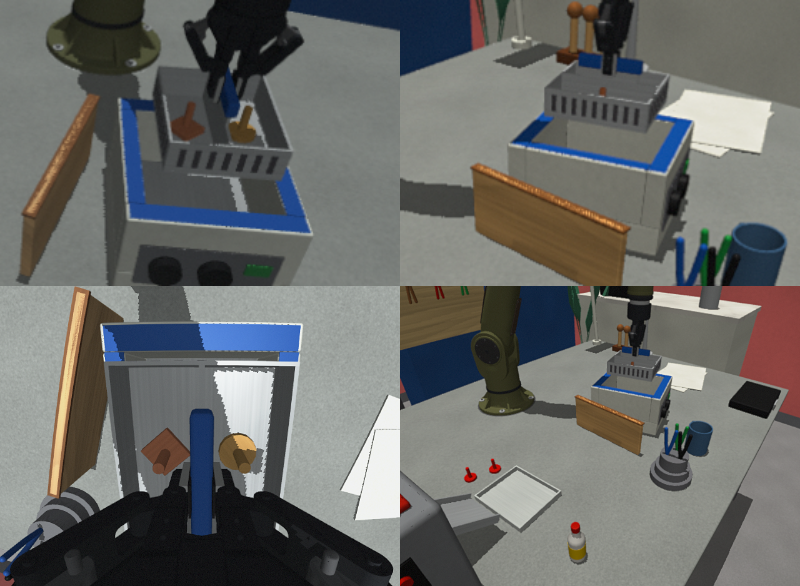

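Basket held with both castings in it (6 N load), level and squared up over the tank. Descending to 2 cm, then overlaying the predicted basket and tank outlines on fresh images.

```bash
python3 - <<'E'
from h import *
env.move_linear([*TC,.2425],vel=.04); env.pause(.5)
st=env.read_state(); print(st["eef_pos"].round(4),st["ee_rot"].round(4),st["wrist_force"].round(1),st["grip_width"],st["t"])
def box(c,z,yaw,L,W): 
    x=np.array([[1,1],[1,-1],[-1,-1],[-1,1]])*[L/2,W/2]; R=np.array([[np.cos(yaw),-np.sin(yaw)],[np.sin(yaw),np.cos(yaw)]])
    return np.c_[x@R.T+c,np.full(4,z)]
out=[]
for n,(r,c) in(("scene",(150,380)),("side",(60,280))):
    s=snapshot(n); k=4; im=cv2.resize(s["pixels"],None,fx=k,fy=k,interpolation=cv2.INTER_CUBIC)
    for X,col in((box(TC,.15,TY,190,164) if 0 else box(TC,.15,TY,.19,.164),(0,255,255)),(box(TC,.15,TY,.25,.214),(0,200,0)),(box(TC,.2155,TY,.16,.136),(0,0,255)),(box(TC,.1705,TY,.16,.136),(255,0,255))):
        cv2.polylines(im,[((proj(s,X)+.5)*k).astype(int)],True,col,1)
    out.append(im[r*k:(r+150)*k,c*k:(c+190)*k])
im=np.hstack(out); im=cv2.resize(im,(800,int(im.shape[0]*800/im.shape[1])),interpolation=cv2.INTER_AREA); cv2.imwrite("pics/ov.png",im)
E
```

```text
[0.4816 0.2429 0.2426] [ 3.1415e+00  1.0000e-04 -2.8618e+00] [-0.4 -0.7 -6. ] 0.012591108165835758 32.3667
```

View pics/ov.png

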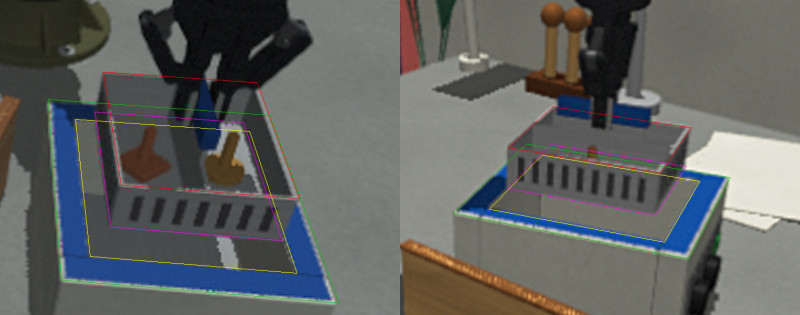

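The predicted outlines match both the rim and the basket to about a pixel in both views: centred, square and level, with both castings inside. Handing in.

```bash
python3 -c "
from rig import env
print(env.hand_in()); s=env.read_state(); print(s['eef_pos'],s['wrist_force'],s['grip_width'],s['t'])"
```

```text
the job is handed in; nothing more can be done
None
the job is handed in; nothing more can be done
```

The job is handed in. The basket is held in the air about 2 cm above the cleaner's rim, with both castings in it. It was handed in at about 32 s of the 70 s allowed.

- **Castings:** I picked the brass and copper castings from the tray by their sprues and set them upright, one in each basket compartment. The red look-alikes stayed where they were.
- **Carry:** I took the basket by its blue handle at 80 N and lifted it until its underside was about 21 cm above the bench. I carried it over the partition, turned it to match the tank's 16°, and lowered it to a tool height of 0.2425 m.
- **Last checks:** The tool was within 0.1 mm of the commanded pose and upright to within about 0.1 mrad. The wrist load was a steady 6 N, which fits the basket plus castings. The handle read 12.6 mm between the jaws against the 14 mm given, and the sprues had read about 1 mm low in the same way.
- **Views:** Outlines of the basket and tank drawn over the scene and side pictures matched to about a pixel. The tool stand, glue bottle and mug were not approached and looked unmoved. No check failed.
- **Limits:** The tank's centre is only as good as the roughly 2 mm camera calibration. The state could not be read after handing in, so the last second was not checked.

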